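Stack a rotor on the build stand and set the centre ball

ROBOT

A 7-joint arm with a two-finger parallel gripper is mounted at the origin on the work surface. World frame = base frame: x ahead of the robot, y to its left, z up, the work surface at z = 0. Lengths are in m, angles in rad, forces in N, time in s.
With the tool pointing down it reaches from about 0.425 to 0.825 m from the base axis. Payload 3.6 kg.
Tool frame: the origin (TCP) lies midway between the tips of the shut fingers; the grasp point (between the pads) lies 19 mm behind it; x points along the fingers, y is the direction in which the jaws open and shut, and the axes are right-handed (so a half turn about x gives the same grasp; the last joint's range is limited). The gripper opens to 93 mm and grips with 3 to 60 N. Pads are 15 mm wide; open, the fingers measure 128 mm over their backs; the gripper's body (75 mm by 188 mm) begins 65 mm behind the grasp point.
Start: joints at [-1.288, 0.615, -0.013, 1.423, 0.008, 1.103, -0.04], TCP at [0.198, 0.619, 0.219] pointing down, gripper open.
Joint ranges: [-3.12, 3.12], [-0.3, 2.06], [-1.34, 1.32], [0.26, 2.42], [-1.36, 4.5], [0.01, 1.98], [-2.84, 2.84]. Speed limits (rad/s): [2.79, 2.79, 3.14, 3.14, 3.14, 3.14, 3.14].

INTERFACE

Orientations are given as [roll, pitch, yaw] about the fixed x, y, z axes, in that order (R = Rz(yaw) Ry(pitch) Rx(roll)).
In Python, from cell import ctrl, cams, job_done gives the robot as it stands.
- The arm moves only by the shell command python3 -m handwheel 'ROWS' [FORCE]. ROWS is JSON, one flat list of numbers, 7 for each row, row after row: the turn, a rotation vector about the tool's x, y, z in degrees, then the shift along the tool's x, y, z in m, then the finger opening in m, from 0 to 0.093. A call has 1 to 10 rows; each row is the pose to reach, as a shift and turn from the pose measured when the call began, along the tool's axes at that moment; what a row does not reach only later rows make up. A row lasts 1/12 s, in which the tool goes at most 41.7 mm and 7.16 degrees, less where a joint would pass 70% of its speed; a pose out of reach is approached as far as the arm can. A call with a gripper value outside its range is refused whole. The fingers move at their own pace and stop on an object; FORCE is the grip in N (left out, the last holds). Time passes only in rows, so rows that repeat a pose let the fingers close. It gives the time, the measured TCP pose, the force and the opening at its end, in the units of the state.
- ctrl.sense(): the state, without advancing time (a new reading comes with each control period).
- cams.get_image(name): name is "scene" or "top" or "wrist"; returns the picture (384x512x3 uint8, red, green, blue); there is no depth.
- cams.camera_model(name): a dict with "fovy" (degrees; the focal length in pixels is half the picture's height over the tangent of half this angle, whatever the lens; pixels are square), "cx", "cy" (the principal point, pixels), "view" (4x4, takes a point from world to camera coordinates). Camera axes: x right, y down, z forward; pixel columns grow to the right and rows downward; lengths in m; the calibration is good to about 2 mm. A picture is of the moment at which its call begins: read the wrist's pose just before it. camera_model takes no time and is no camera call; for the wrist camera it gives the pose at the moment of the call.
- job_done(): hands the job in, once; it reports no verdict.
The state is a dict: "time_s": time; "joints": joint angles; "joint_velocities": joint speeds; "effort": joint torques, N m; "eef_pos": TCP position; "orientation": TCP orientation; "contact_force": force on the tool from outside, world axes, zero at the start; "wrist_torque": the same for the moment, N m; "gripper_width": opening from 0.0 (shut) to 1.0 (fully open).
Only numpy, scipy, OpenCV 4.12 (cv2) and the standard library are available. Lean on these libraries where they do the work, as an engineer would, in place of code of your own. Each camera call takes 0.05 s, during which the arm holds its last target. There are 200 camera calls.

TASK

Build up the rotor on the upright spigot of the build stand, one part at a time from the bottom: first the large wheel, then the tall sleeve, then the collar, then the small wheel, each upright and fully down on the spigot of the part below. Last, set the steel ball in the hollow on top of the small wheel, so that it is ready for the run-out check; let go of everything and leave the screwdriver and the oil can where they are.

Things in the scene. Friction and masses are not known exactly. Their poses are not given: they have to be found in the camera images.
- stand_seat (a point): Build stand, fixed to the bench: grey square base 130 x 130 mm and 18 mm thick, on it a round dark seat 90 mm across whose flat top is 30 mm above the bench, with a central spigot (18 mm across, 10 mm high, tapered tip) on it. The point is the centre of the seat's flat top, at the foot of the spigot; z up.
- big_wheel_hub (a point): Large aluminium wheel, 110 mm across, lying flat, hub up. Rim 13 mm thick, flaring up to a hub 40 mm across, straight-sided from 24 to 50 mm above the underside; on the hub a central spigot (18 mm across, 10 mm high, tapered tip); below a socket in its underside (25 mm across, 13 mm deep). Origin on its axis in the hub, 40 mm above the underside and 10 mm below the hub's flat top; z up its axis. Hold it by the hub. About 0.45 kg.
- sleeve_mid (a point): Tall steel sleeve standing upright, 40 mm across, 50 mm high, with a central spigot (18 mm across, 10 mm high, tapered tip) on top and a socket in its underside (25 mm across, 13 mm deep). Origin on its axis, half-way up the 50 mm (25 mm above the underside); z up its axis. About 0.3 kg.
- collar_mid (a point): Steel collar, a short wide disc 60 mm across, 26 mm high, with a central spigot (18 mm across, 10 mm high, tapered tip) on top and a socket in its underside (25 mm across, 13 mm deep). Origin on its axis, half-way up the 26 mm (13 mm above the underside); z up its axis. Held across its 60 mm. About 0.35 kg.
- small_wheel_hub (a point): Small aluminium wheel, 80 mm across, lying flat, hub up. Rim 13 mm thick, flaring up to a hub 34 mm across, straight-sided from 24 to 48 mm above the underside; in the hub's flat top a round hollow 22 mm across, where the ball sits with its centre 14 mm above the hub's top; below, a socket 25 mm across, 13 mm deep. Origin on its axis, 36 mm above the underside, 12 mm below the hub's top; z up. About 0.25 kg.
- ball_center (a point): Steel ball, 36 mm across, at the start in the ball rest. The point is its centre, then 24 mm above the bench. About 0.19 kg.
- ball_rest: Ball rest, fixed: black square plate 90 x 90 mm, 8 mm thick, with a shallow round hole 16 mm across in the middle that keeps the ball from rolling. Origin at the centre of its underside.
- screwdriver: Screwdriver lying on the bench beside the work; bystander. Origin under its middle.
- oil_can: Grey can, 60 mm across, 100 mm high, standing beside the work; bystander. Origin at the centre of its underside.

How it is judged:
On the way, in this order (a step that is already met when the one before it is completed fails the run):
1. the large wheel is seated on the build stand and released (horizontal distance between big_wheel_hub and stand_seat below 0.006 m and z of big_wheel_hub in the frame of stand_seat between 0.036 and 0.044 m and angle between big_wheel_hub's own z axis and vertical below 0.08 rad and contact force between the fingers and big_wheel below 0.1 N), for 0.2 s.
2. the sleeve is seated on the large wheel and released (horizontal distance between big_wheel_hub and stand_seat below 0.006 m and z of big_wheel_hub in the frame of stand_seat between 0.036 and 0.044 m and angle between each of big_wheel_hub, sleeve_mid's own z axis and vertical below 0.08 rad and horizontal distance between sleeve_mid and big_wheel_hub below 0.006 m and z of sleeve_mid in the frame of big_wheel_hub between 0.031 and 0.039 m and contact force between the fingers and sleeve below 0.1 N), for 0.2 s.
3. the collar is seated on the sleeve and released (horizontal distance between big_wheel_hub and stand_seat below 0.006 m and z of big_wheel_hub in the frame of stand_seat between 0.036 and 0.044 m and angle between each of big_wheel_hub, sleeve_mid, collar_mid's own z axis and vertical below 0.08 rad and horizontal distance between sleeve_mid and big_wheel_hub below 0.006 m and z of sleeve_mid in the frame of big_wheel_hub between 0.031 and 0.039 m and horizontal distance between collar_mid and sleeve_mid below 0.006 m and z of collar_mid in the frame of sleeve_mid between 0.034 and 0.042 m and contact force between the fingers and collar below 0.1 N), for 0.2 s.
4. the small wheel is seated on the collar and released (horizontal distance between big_wheel_hub and stand_seat below 0.006 m and z of big_wheel_hub in the frame of stand_seat between 0.036 and 0.044 m and angle between each of big_wheel_hub, sleeve_mid, collar_mid, small_wheel_hub's own z axis and vertical below 0.08 rad and horizontal distance between sleeve_mid and big_wheel_hub below 0.006 m and z of sleeve_mid in the frame of big_wheel_hub between 0.031 and 0.039 m and horizontal distance between collar_mid and sleeve_mid below 0.006 m and z of collar_mid in the frame of sleeve_mid between 0.034 and 0.042 m and horizontal distance between small_wheel_hub and collar_mid below 0.006 m and z of small_wheel_hub in the frame of collar_mid between 0.045 and 0.053 m and contact force between the fingers and small_wheel below 0.1 N), for 0.2 s.
5. the ball rests in the hollow of the small wheel, released (horizontal distance between big_wheel_hub and stand_seat below 0.006 m and z of big_wheel_hub in the frame of stand_seat between 0.036 and 0.044 m and angle between each of big_wheel_hub, sleeve_mid, collar_mid, small_wheel_hub's own z axis and vertical below 0.08 rad and horizontal distance between sleeve_mid and big_wheel_hub below 0.006 m and z of sleeve_mid in the frame of big_wheel_hub between 0.031 and 0.039 m and horizontal distance between collar_mid and sleeve_mid below 0.006 m and z of collar_mid in the frame of sleeve_mid between 0.034 and 0.042 m and horizontal distance between small_wheel_hub and collar_mid below 0.006 m and z of small_wheel_hub in the frame of collar_mid between 0.045 and 0.053 m and horizontal distance between ball_center and small_wheel_hub below 0.006 m and z of ball_center in the frame of small_wheel_hub between 0.0222 and 0.0302 m and contact force between the fingers and ball below 0.1 N), for 0.2 s.
At the end, for the whole second after the job is handed in: Bottom to top: stand, large wheel, sleeve, collar, small wheel, each centred within 6 mm on the part below, seated within 4 mm and upright within 4.5 degrees; the ball in the small wheel's hollow within 6 mm sideways and 4 mm in height; all released and at rest (horizontal distance between big_wheel_hub and stand_seat below 0.006 m and z of big_wheel_hub in the frame of stand_seat between 0.036 and 0.044 m and angle between each of big_wheel_hub, sleeve_mid, collar_mid, small_wheel_hub's own z axis and vertical below 0.08 rad and horizontal distance between sleeve_mid and big_wheel_hub below 0.006 m and z of sleeve_mid in the frame of big_wheel_hub between 0.031 and 0.039 m and horizontal distance between collar_mid and sleeve_mid below 0.006 m and z of collar_mid in the frame of sleeve_mid between 0.034 and 0.042 m and horizontal distance between small_wheel_hub and collar_mid below 0.006 m and z of small_wheel_hub in the frame of collar_mid between 0.045 and 0.053 m and horizontal distance between ball_center and small_wheel_hub below 0.006 m and z of ball_center in the frame of small_wheel_hub between 0.0222 and 0.0302 m and linear speed of each of big_wheel, sleeve, collar, small_wheel, ball below 0.02 m/s); the robot touches nothing.
It fails at once if the screwdriver is moved by more than 25 mm (distance of screwdriver from where it was at the start of the episode above 0.025 m).
It fails at once if the oil can is moved by more than 25 mm (distance of oil_can from where it was at the start of the episode above 0.025 m).
It also fails if it takes over 144 s, if anything falls off the work surface, if the arm or the gripper's body presses on something with over 40 N, if the wrist force passes 120 N, or if a joint passes its speed limit or range.

## Working session

There is one attempt and no reset: what is moved stays moved. The work goes in short steps, Python scripts to look and compute and a shell command to move; the robot and the scene stay as the last step left them, time stands still between calls to the robot, and variables do not carry over. Pictures are saved under pics/ and viewed, about 12 in all and at most 16, crops included, and the job is handed in when it is done.

```bash
mkdir -p pics; ls; python3 - <<'E'
from cell import ctrl,cams
import cv2
print(ctrl.sense())
for n in ("scene","top","wrist"):
    m=cams.camera_model(n); print(n,m)
    cv2.imwrite(f"pics/{n}0.png",cams.get_image(n)[:,:,::-1])
E
```

```text
pics
{'time_s': 0.0, 'joints': array([-1.2884986 ,  0.61589164, -0.01263913,  1.42490021,  0.00812846,
        1.10339302, -0.04037296]), 'joint_velocities': array([ 1.62404357e-03, -1.17098927e-03, -7.56931474e-05, -7.58766908e-06,
        8.07831777e-04, -1.03421869e-03,  6.45419879e-04]), 'effort': array([-7.92366859e-05, -4.58954287e+01,  2.09294502e-01, -1.65747339e+01,
       -6.10084576e-02,  2.06672499e-02,  2.39574028e-04]), 'eef_pos': array([0.1972897 , 0.61850213, 0.21749859]), 'orientation': array([-1.55169337,  1.56825473, -1.86036607]), 'contact_force': array([-0.26675974,  0.57553205, -0.23855944]), 'wrist_torque': array([ 0.0212595 ,  0.00319993, -0.0465049 ]), 'gripper_width': 0.9974328358949823}
scene {'fovy': 43.99051979793541, 'cx': 255.590296196752, 'cy': 194.69392423510956, 'view': array([[ 0.67570885,  0.73713468, -0.00707185, -0.36733261],
       [ 0.62093384, -0.57430922, -0.53348859, -0.31863273],
       [-0.39731437,  0.35609181, -0.84577769,  1.45121743],
       [ 0.        ,  0.        ,  0.        ,  1.        ]])}
top {'fovy': 54.09742394259029, 'cx': 253.78266190324166, 'cy': 191.0196932204414, 'view': array([[ 0.0189225 , -0.99981638, -0.00302265, -0.01698077],
       [-0.99408541, -0.0184905 , -0.1070154 ,  0.5536411 ],
       [ 0.10693986,  0.00502977, -0.99425277,  0.96708128],
       [ 0.        ,  0.        ,  0.        ,  1.        ]])}
wrist {'fovy': 66.75254844044797, 'cx': 258.2003493211899, 'cy': 195.6780472245292, 'view': array([[ 0.3034079 ,  0.95285862, -0.00202353, -0.64952804],
       [ 0.91068798, -0.28935388,  0.29482491, -0.03477366],
       [ 0.28034095, -0.09129501, -0.95554915,  0.39238713],
       [ 0.        ,  0.        ,  0.        ,  1.        ]])}
```

View pics/top0.png

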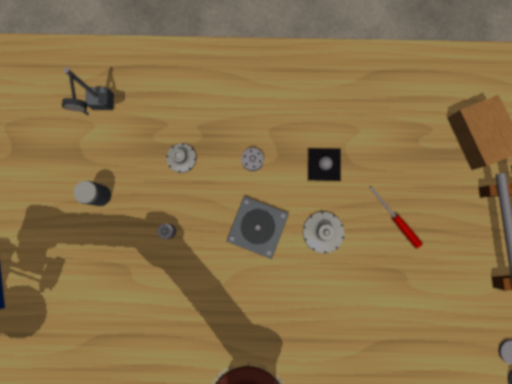

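View pics/scene0.png

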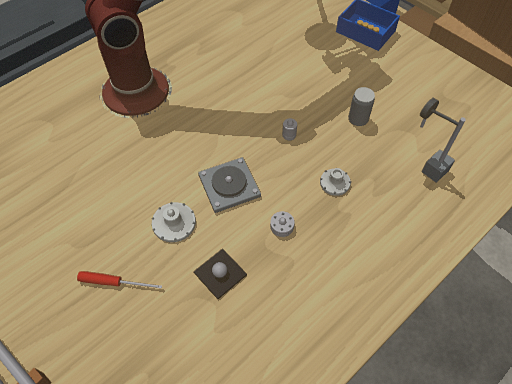

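```bash
cat > h.py <<'E'
import numpy as np, cv2
from cell import ctrl,cams
from scipy.spatial.transform import Rotation as R
def ray(m,u,v):
    f=192/np.tan(np.radians(m["fovy"])/2); V=m["view"]
    d=V[:3,:3].T@np.array([(u-m["cx"])/f,(v-m["cy"])/f,1]); return -V[:3,:3].T@V[:3,3],d
def at(m,u,v,z):
    c,d=ray(m,u,v); return c+d*(z-c[2])/d[2]
def proj(m,p):
    f=192/np.tan(np.radians(m["fovy"])/2); q=m["view"][:3,:3]@p+m["view"][:3,3]
    return f*q[:2]/q[2]+[m["cx"],m["cy"]]
def tool():
    s=ctrl.sense(); return np.array(s["eef_pos"]),R.from_euler("xyz",s["orientation"]),s
def togo(p,yaw=None):
    """shift (tool axes) to TCP target p; turn to straight-down with jaws y along angle yaw"""
    t,r,s=tool(); sh=r.inv().apply(np.array(p)-t)
    if yaw is None:
        y=r.apply([0,1,0]); yaw=np.arctan2(y[1],y[0])
    best=None
    for k in (0,np.pi):
        y=np.array([np.cos(yaw+k),np.sin(yaw+k),0]); x=np.array([0,0,-1.])
        T=R.from_matrix(np.c_[x,y,np.cross(x,y)]); v=np.degrees((r.inv()*T).as_rotvec())
        if best is None or np.linalg.norm(v)<np.linalg.norm(best): best=v
    print("turn",best.round(2),"shift",sh.round(4),"tcp",t.round(4),"yaw",np.degrees(np.arctan2(*r.apply([0,1,0])[1::-1])).round(1),"F",s["contact_force"].round(1),"w",round(s["gripper_width"]*93,1),"t",round(s["time_s"],2),"q7",s["joints"].round(2))
def snap(n,name,crop=None,k=1):
    m=cams.camera_model(n); im=cams.get_image(n)[:,:,::-1]
    if crop: x,y,w,h=crop; im=im[y:y+h,x:x+w]
    cv2.imwrite(f"pics/{name}.png",cv2.resize(im,None,fx=k,fy=k,interpolation=cv2.INTER_CUBIC)); return m
E
python3 - <<'E'
from h import *
T=cams.camera_model("top");S=cams.camera_model("scene")
for n,a,b,z in [("big",(325.5,230.5),(170.5,211),.06),("stand",(258,226.5),(228.5,179),.04),("sleeve",(166.5,230),(290,123),.06),("collar",(253,157),(282,219.5),.036),("small",(180,156),(337,173),.048),("ball",(326,163),(219.5,270),.024)]:
    print(n,at(T,*a,z).round(4),at(S,*b,z).round(4))
togo([0.63,-0.12,0.25])
a=cv2.imread("pics/top0.png")[125:265,140:360]; cv2.imwrite("pics/topz.png",cv2.resize(a,None,fx=3.6,fy=3.6,interpolation=cv2.INTER_CUBIC))
E
```

```text
big [ 0.4532 -0.1907  0.06  ] [ 0.4496 -0.1933  0.06  ]
stand [ 0.4603 -0.0193  0.04  ] [ 0.4632 -0.0207  0.04  ]
sleeve [0.4468 0.2133 0.06  ] [0.4484 0.2154 0.06  ]
collar [ 0.6441 -0.0028  0.036 ] [ 0.641  -0.0011  0.036 ]
small [0.6409 0.1891 0.048 ] [0.6433 0.1934 0.048 ]
ball [ 0.6338 -0.1991  0.024 ] [ 0.6343 -0.1971  0.024 ]
turn [0.   0.   0.11] shift [-0.0311 -0.5723  0.6367] tcp [0.1974 0.6187 0.2178] yaw 72.3 F [0.2 0.1 0.4] w 92.6 t 0.15 q7 [-1.29  0.62 -0.01  1.42  0.01  1.1  -0.04]
```

View pics/topz.png

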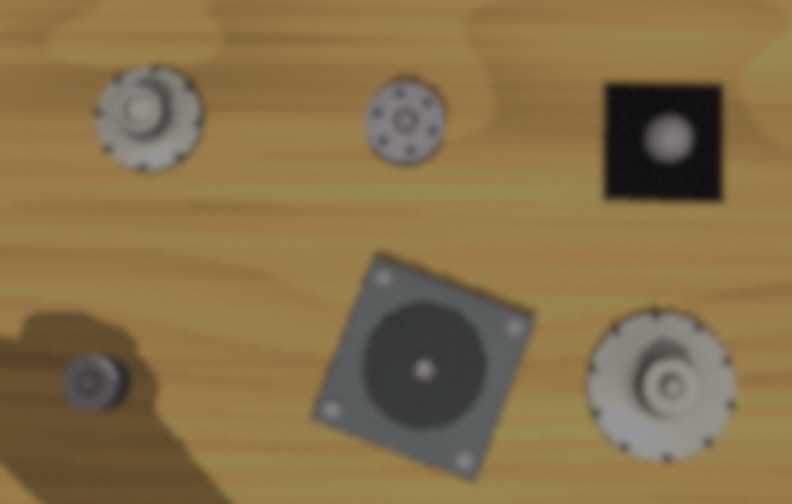

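The overhead view shows the spigot tops at these pixels: big wheel (327,232), stand (258,227), sleeve (165,231), collar (252.5,158.5), small wheel hub (179,155), ball (326,163). The oil can and screwdriver sit clear to the sides.

```bash
python3 - <<'E'
from h import *
togo([0.62,0.2,0.22],0)
T=cams.camera_model("top")
for n,a,z in [("can",(85,190),.1),("sdtip",(370,187),0),("sdend",(420,245),.01)]: print(n,at(T,*a,z).round(3))
E
```

```text
turn [7.231e+01 7.000e-02 9.000e-02] shift [-0.0017 -0.2704  0.5299] tcp [0.1974 0.6187 0.2178] yaw 72.3 F [0.2 0.1 0.4] w 92.6 t 0.15 q7 [-1.29  0.62 -0.01  1.42  0.01  1.1  -0.04]
can [0.541 0.409 0.1  ]
sdtip [ 0.574 -0.324  0.   ]
sdend [ 0.42  -0.451  0.01 ]
```

```bash
python3 -m handwheel '[6,0,0,0,-0.02,0.04,0.093, 12,0,0,0,-0.04,0.08,0.093, 18,0,0,0,-0.06,0.12,0.093, 24,0,0,0,-0.08,0.16,0.093, 30,0,0,0,-0.10,0.20,0.093, 36,0,0,0,-0.12,0.24,0.093, 42,0,0,0,-0.14,0.28,0.093, 48,0,0,0,-0.16,0.32,0.093, 54,0,0,0,-0.18,0.36,0.093, 60,0,0,0,-0.20,0.40,0.093]' 30
python3 - <<'E'
from h import *
togo([0.58,0.0,0.22],0)
E
```

```text
time_s: 0.98
eef_pos: [0.4965, 0.3265, 0.2181]
orientation: [-0.708, 1.569, -2.069]
contact_force: [0.7, 1.0, -0.7]
gripper_width: 1.002
turn [12.03  0.1   0.07] shift [-0.0014  0.0136  0.3368] tcp [0.4965 0.3265 0.2181] yaw 12.0 F [ 0.7  1.  -0.7] w 93.2 t 0.98 q7 [-0.8   0.54  0.29  1.6  -0.17  1.03 -0.25]
```

```bash
python3 -m handwheel '[4,0,0,0,0.002,0.037,0.093, 8,0,0,0,0.003,0.075,0.093, 12,0,0,0,0.005,0.112,0.093, 12,0,0,0,0.006,0.15,0.093, 12,0,0,0,0.008,0.187,0.093, 12,0,0,0,0.009,0.225,0.093, 12,0,0,0,0.011,0.262,0.093, 12,0,0,0,0.012,0.3,0.093, 12,0,0,0,0.014,0.337,0.093]'
python3 -m handwheel '[0,0,0,0,-0.02,0.03,0.093, 0,0,0,0,-0.04,0.06,0.093, 0,0,0,0,-0.06,0.09,0.093, 0,0,0,0,-0.08,0.12,0.093, 0,0,0,0,-0.1,0.15,0.093, 0,0,0,0,-0.115,0.17,0.093, 0,0,0,0,-0.13,0.18,0.093, 0,0,0,0,-0.13,0.19,0.093,0,0,0,0,-0.13,0.19,0.093]'
python3 - <<'E'
from h import *
togo([0.45,-0.192,0.027],0)
m=snap("wrist","w1"); V=m["view"]; print((-V[:3,:3].T@V[:3,3]).round(3), V[2,:3].round(2), [proj(m,np.array([.45,-.192,z])).round(1) for z in(.05,.06)])
np.save("m1.npy",m,allow_pickle=True)
E
```

```text
time_s: 1.73
eef_pos: [0.5803, -0.002, 0.2184]
orientation: [-0.731, 1.568, -2.301]
contact_force: [0.8, 0.2, 0.5]
gripper_width: 1.001
time_s: 2.48
eef_pos: [0.4501, -0.1943, 0.2192]
orientation: [-0.254, 1.568, -1.828]
contact_force: [1.2, -0.7, -0.6]
gripper_width: 0.999
turn [-0.18  0.17  0.05] shift [ 0.1922  0.     -0.0029] tcp [ 0.4501 -0.1943  0.2192] yaw -0.2 F [ 1.2 -0.7 -0.6] w 92.9 t 2.48 q7 [ 0.07  0.39  0.4   1.88 -0.18  0.91  0.56]
[ 0.451 -0.11   0.385] [-0.   -0.3  -0.95] [array([258.3, 176.9]), array([258.3, 179. ])]
```

View pics/w1.png

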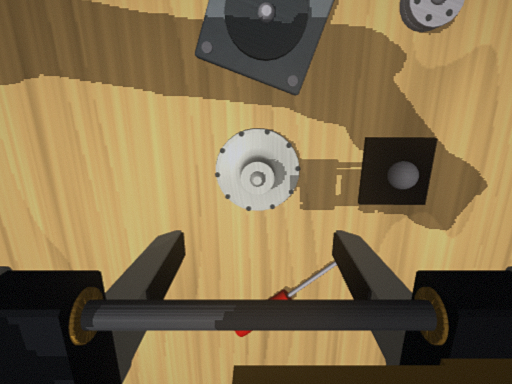

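The wrist view shows the big wheel spigot at (257.5,180), within 1 px of the prediction. Descending and gripping.

```bash
python3 - <<'E'
from h import *
m=np.load("m1.npy",allow_pickle=True).item()
for n,a,z in [("big",(257.5,180),.06),("stand",(265.5,12),.04),("ball",(403.5,174.5),.024)]: print(n,at(m,*a,z).round(4))
E
python3 -m handwheel '[0,0,0,0.035,0,0,0.093, 0,0,0,0.07,0,-0.001,0.093, 0,0,0,0.105,0,-0.002,0.093, 0,0,0,0.14,0,-0.002,0.093, 0,0,0,0.165,0,-0.002,0.093, 0,0,0,0.18,0,-0.002,0.093, 0,0,0,0.188,0,-0.002,0.093, 0,0,0,0.192,0,-0.002,0.093,0,0,0,0.192,0,-0.002,0.093]'
python3 -m handwheel '[0,0,0,0,0,0,0.03, 0,0,0,0,0,0,0.03, 0,0,0,0,0,0,0.03, 0,0,0,0,0,0,0.03, 0,0,0,0,0,0,0.03, 0,0,0,0,0,0,0.03, 0,0,0,0,0,0,0.03, 0,0,0,0,0,0,0.03]' 40
python3 -m handwheel '[0,0,0,0,0,0,0.03, 0,0,0,0,0,0,0.03, 0,0,0,-0.005,0,0,0.03, 0,0,0,-0.02,0,0,0.03, 0,0,0,-0.05,0,0,0.03, 0,0,0,-0.08,0,0,0.03, 0,0,0,-0.1,0,0,0.03, 0,0,0,-0.12,0,0,0.03, 0,0,0,-0.12,0,0,0.03]' 40
python3 - <<'E'
from h import *
togo([0.461,-0.02,0.147],0)
m=snap("wrist","w2"); np.save("m2.npy",m,allow_pickle=True)
print(proj(m,np.array([.461,-.02,.04])))
E
```

```text
big [ 0.4491 -0.1932  0.06  ]
stand [ 0.4579 -0.0188  0.04  ]
ball [ 0.6342 -0.1956  0.024 ]
time_s: 3.28
eef_pos: [0.4519, -0.1901, 0.0265]
orientation: [-0.433, 1.569, -2.002]
contact_force: [0.5, -0.5, 0.4]
gripper_width: 1.001
time_s: 3.95
eef_pos: [0.4512, -0.19, 0.0265]
orientation: [-1.174, 1.569, -2.743]
contact_force: [-5.1, -0.2, 3.8]
gripper_width: 0.479
time_s: 4.7
eef_pos: [0.4543, -0.1907, 0.1497]
orientation: [1.061, 1.564, -0.508]
contact_force: [1.5, -0.2, -5.4]
gripper_width: 0.424
turn [ 0.09  0.2  -0.35] shift [ 0.0021  0.007  -0.1707] tcp [ 0.4543 -0.1907  0.1497] yaw 0.1 F [ 1.5 -0.2 -5.4] w 39.5 t 4.7 q7 [ 0.1   0.48  0.37  1.97 -0.25  0.73  0.62]
[266.13844459  -7.16217496]
```

View pics/w2.png

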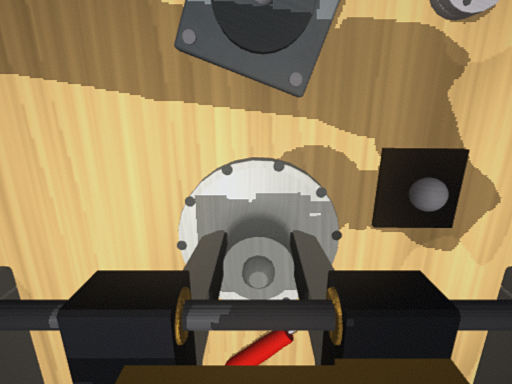

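The wheel is held by the hub (39.5 mm opening) with its spigot at (258,271).

```bash
python3 - <<'E'
from h import *
m=np.load("m2.npy",allow_pickle=True).item()
print(at(m,258,271,.1832), at(m,429,193.5,.024))
E
python3 -m handwheel '[0,0,0,0,0,-0.02,0.03, 0,0,0,0,0.001,-0.04,0.03, 0,0,0,0,0.002,-0.06,0.03, 0,0,0,0,0.003,-0.08,0.03, 0,0,0,0,0.004,-0.1,0.03, 0,0,0,0,0.004,-0.115,0.03, 0,0,0,0,0.005,-0.125,0.03,0,0,0,0,0.005,-0.125,0.03,0,0,0,0,0.005,-0.125,0.03]'
python3 - <<'E'
from h import *
togo([0.46,-0.0195,0.147],0)
m=snap("wrist","w3",(120,0,272,384),1.5); np.save("m3.npy",m,allow_pickle=True)
E
```

```text
[ 0.45406907 -0.18908456  0.1832    ] [ 0.63423588 -0.19553189  0.024     ]
time_s: 5.5
eef_pos: [0.4576, -0.0651, 0.1466]
orientation: [0.462, 1.568, -1.106]
contact_force: [0.8, -0.7, -6.5]
gripper_width: 0.425
turn [ 0.16  0.17 -0.08] shift [-0.0006  0.0026 -0.0456] tcp [ 0.4576 -0.0651  0.1466] yaw 0.2 F [ 0.8 -0.7 -6.5] w 39.5 t 5.5 q7 [-0.17  0.45  0.38  2.05 -0.25  0.69  0.36]
```

View pics/w3.png

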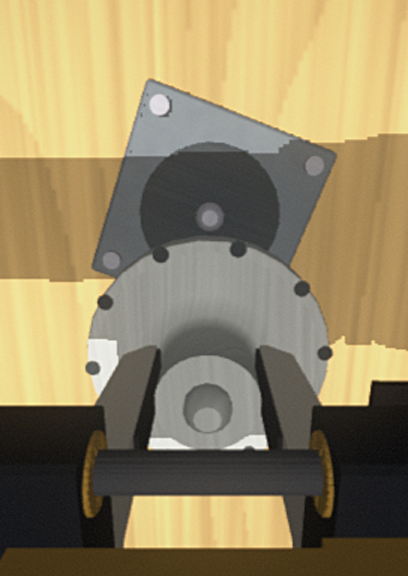

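The stand spigot tip is at full-frame (259.7,144.7). The held wheel's spigot has its outer ring at (258,272) and its tip at about (258,279).

```bash
python3 - <<'E'
from h import *
m=np.load("m3.npy",allow_pickle=True).item()
t=tool()[0]
print("stand",at(m,259.4,144.4,.04), "held", at(m,258,279,t[2]+.0335)-t, at(m,258,272,t[2]+.0235)-t)
E
```

```text
stand [ 0.45863366 -0.01652753  0.04      ] held [-0.00014217 -0.00201132  0.0335    ] [-0.00013963 -0.004098    0.0235    ]
```

```bash

python3 -m handwheel '[0,0,0,0,0.001,-0.02,0.03, 0,0,0,0,0.001,-0.04,0.03, 0,0,0,0,0.001,-0.05,0.03, 0,0,0,0.02,0.001,-0.05,0.03, 0,0,0,0.04,0.001,-0.05,0.03, 0,0,0,0.06,0.001,-0.05,0.03, 0,0,0,0.07,0.001,-0.05,0.03, 0,0,0,0.07,0.001,-0.05,0.03,0,0,0,0.07,0.001,-0.05,0.03]'
python3 - <<'E'
from h import *
togo([0.459,-0.0155,0.058],0)
E
```

```text
time_s: 6.3
eef_pos: [0.4588, -0.0176, 0.0765]
orientation: [0.35, 1.566, -1.222]
contact_force: [0.5, 0.5, -6.0]
gripper_width: 0.423
turn [-0.04  0.25 -0.09] shift [ 0.0185  0.0001 -0.0022] tcp [ 0.4588 -0.0176  0.0765] yaw -0.0 F [ 0.5  0.5 -6. ] w 39.4 t 6.3 q7 [-0.22  0.57  0.3   2.12 -0.33  0.5   0.33]
```

```bash

python3 -m handwheel '[0,0,0,0,0,-0.002,0.03, 0,0,0,0.004,0,-0.002,0.03, 0,0,0,0.008,0,-0.002,0.03, 0,0,0,0.012,0,-0.002,0.03, 0,0,0,0.015,0,-0.002,0.03, 0,0,0,0.017,0,-0.002,0.03, 0,0,0,0.019,0,-0.002,0.03,0,0,0,0.019,0,-0.002,0.03]'
python3 - <<'E'
from h import *
togo([0.459,-0.0155,0.0565],0)
E
```

```text
time_s: 6.97
eef_pos: [0.4587, -0.0157, 0.0571]
orientation: [0.193, 1.566, -1.378]
contact_force: [0.7, 0.8, -5.8]
gripper_width: 0.427
turn [-0.05  0.25 -0.05] shift [ 0.0006  0.0003 -0.0003] tcp [ 0.4587 -0.0157  0.0571] yaw -0.0 F [ 0.7  0.8 -5.8] w 39.7 t 6.97 q7 [-0.2   0.6   0.28  2.13 -0.35  0.45  0.34]
```

```bash

python3 -m handwheel '[0,0,0,0.001,0,0,0.09, 0,0,0,0.001,0,0,0.09, 0,0,0,0,0,0,0.09, 0,0,0,0,0,0,0.09, 0,0,0,0,0,0,0.09, 0,0,0,0,0,0,0.09, 0,0,0,0,0,0,0.09]'
python3 -m handwheel '[0,0,0,-0.02,0,0,0.09, 0,0,0,-0.05,0,0,0.09, 0,0,0,-0.09,0,0,0.09, 0,0,0,-0.12,0,0,0.09, 0,0,0,-0.15,0,0,0.09, 0,0,0,-0.15,0,0,0.09, 0,0,0,-0.15,0,0,0.09]'
python3 - <<'E'
from h import *
togo([0.4475,0.2145,0.2],0)
m=snap("wrist","w4"); np.save("m4.npy",m,allow_pickle=True); print(proj(m,np.array([.459,-.018,.09])))
E
```

```text
time_s: 7.55
eef_pos: [0.4588, -0.0157, 0.0573]
orientation: [0.292, 1.566, -1.28]
contact_force: [0.4, -0.2, -0.5]
gripper_width: 0.875
time_s: 8.13
eef_pos: [0.4595, -0.015, 0.2087]
orientation: [0.961, 1.564, -0.61]
contact_force: [0.3, 1.3, -1.2]
gripper_width: 0.967
turn [-0.02  0.21 -0.31] shift [ 0.0078 -0.0121 -0.2295] tcp [ 0.4595 -0.015   0.2087] yaw -0.0 F [ 0.3  1.3 -1.2] w 90.0 t 8.13 q7 [-0.34  0.36  0.44  1.98 -0.19  0.84  0.2 ]
[257.17367713 193.6410556 ]
```

View pics/w4.png

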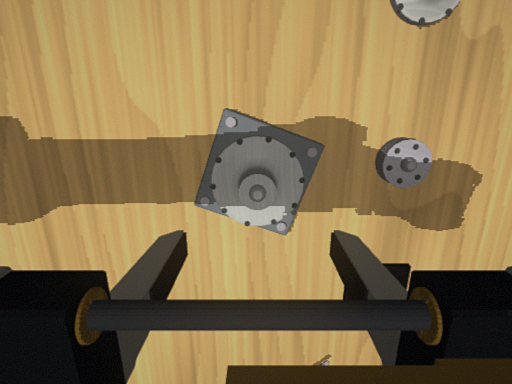

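The wheel is seated and centred on the stand, with its spigot at (257.5,193.5). The collar spigot is at (409,164). Next is the sleeve.

```bash

python3 -m handwheel '[0,0,0,0,-0.002,-0.035,0.09, 0,0,0,0,-0.004,-0.07,0.09, 0,0,0,0,-0.006,-0.105,0.09, 0,0,0,0,-0.008,-0.14,0.09, 0,0,0,0,-0.01,-0.175,0.09, 0,0,0,0,-0.012,-0.21,0.09, 0,0,0,0.004,-0.012,-0.225,0.09,0,0,0,0.008,-0.012,-0.23,0.09,0,0,0,0.008,-0.012,-0.23,0.09]'
python3 - <<'E'
from h import *
m=np.load("m4.npy",allow_pickle=True).item()
print("big",at(m,257.5,193.5,.09),"collar",at(m,409,164,.036))
togo([0.4475,0.2145,0.012],0)
m=snap("wrist","w5"); np.save("m5.npy",m,allow_pickle=True); print(proj(m,np.array([.4475,.2145,.06])))
E
```

```text
time_s: 8.93
eef_pos: [0.4451, 0.215, 0.1961]
orientation: [-0.341, 1.564, -1.911]
contact_force: [-0.3, -0.4, -0.7]
gripper_width: 0.971
big [ 0.45933339 -0.01784978  0.09      ] collar [0.63824395 0.00185366 0.036     ]
turn [0.08 0.39 0.14] shift [ 0.1841  0.0029 -0.0008] tcp [0.4451 0.215  0.1961] yaw 0.1 F [-0.3 -0.4 -0.7] w 90.3 t 8.93 q7 [-0.77  0.42  0.39  1.9  -0.2   0.86 -0.28]
[260.83488379 186.28001958]
```

View pics/w5.png

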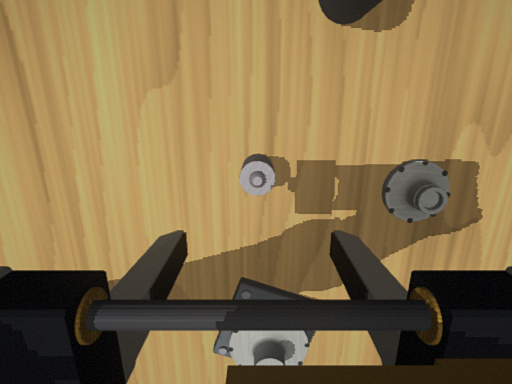

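```bash

python3 - <<'E'
from h import *
m=np.load("m5.npy",allow_pickle=True).item()
p=at(m,257.5,181,.06); print("sleeve",p,"small",at(m,432,198,.048))
togo([p[0],p[1],0.012],0)
E
```

```text
sleeve [0.44390707 0.22035244 0.06      ] small [0.64103295 0.19792527 0.048     ]
turn [-0.1   0.41  0.08] shift [ 0.1848 -0.0016 -0.0084] tcp [0.4457 0.2132 0.1969] yaw -0.1 F [ 0.1 -0.5 -0. ] w 90.0 t 8.98 q7 [-0.77  0.42  0.39  1.9  -0.2   0.86 -0.28]
```

```bash
python3 -m handwheel '[0,0,0,0.035,0,-0.003,0.093, 0,0,0,0.07,0,-0.004,0.093, 0,0,0,0.105,0,-0.004,0.093, 0,0,0,0.14,0,-0.004,0.093, 0,0,0,0.16,0,-0.004,0.093, 0,0,0,0.175,0,-0.004,0.093, 0,0,0,0.182,0,-0.004,0.093, 0,0,0,0.184,0,-0.004,0.093,0,0,0,0.184,0,-0.004,0.093]'
python3 -m handwheel '[0,0,0,0,0,0,0.03, 0,0,0,0,0,0,0.03, 0,0,0,0,0,0,0.03, 0,0,0,0,0,0,0.03, 0,0,0,0,0,0,0.03, 0,0,0,0,0,0,0.03, 0,0,0,0,0,0,0.03, 0,0,0,0,0,0,0.03]' 40
python3 -m handwheel '[0,0,0,0,0,0,0.03, 0,0,0,0,0,0,0.03, 0,0,0,0,0,0,0.03,0,0,0,-0.005,0,0,0.03, 0,0,0,-0.02,0,0,0.03, 0,0,0,-0.05,0,0,0.03, 0,0,0,-0.09,0,0,0.03, 0,0,0,-0.13,0,0,0.03, 0,0,0,-0.16,0,0,0.03,0,0,0,-0.17,0,0,0.03]' 40
python3 -m handwheel '[0,0,0,0,0.002,0.03,0.03, 0,0,0,0,0.004,0.06,0.03, 0,0,0,0,0.006,0.09,0.03, 0,0,0,0,0.008,0.12,0.03, 0,0,0,0,0.01,0.145,0.03, 0,0,0,0,0.012,0.165,0.03, 0,0,0,0,0.013,0.175,0.03,0,0,0,0,0.013,0.175,0.03,0,0,0,0,0.013,0.175,0.03]'
python3 - <<'E'
from h import *
togo([0.459,-0.018,0.092],0)
m=snap("wrist","w6",(120,0,272,384),1.5); np.save("m6.npy",m,allow_pickle=True)
E
```

```text
time_s: 9.73
eef_pos: [0.4461, 0.2143, 0.013]
orientation: [-0.139, 1.563, -1.714]
contact_force: [-0.9, 0.0, -0.6]
gripper_width: 1.001
time_s: 10.4
eef_pos: [0.4458, 0.2144, 0.013]
orientation: [-0.199, 1.563, -1.774]
contact_force: [-0.9, 0.1, 1.9]
gripper_width: 0.48
time_s: 11.23
eef_pos: [0.4493, 0.2164, 0.1878]
orientation: [1.137, 1.562, -0.438]
contact_force: [0.7, -0.0, -2.8]
gripper_width: 0.425
time_s: 11.98
eef_pos: [0.4615, 0.042, 0.1884]
orientation: [1.214, 1.562, -0.362]
contact_force: [-0.4, 0.5, -3.6]
gripper_width: 0.426
turn [-0.3   0.17 -0.45] shift [ 0.0966 -0.003   0.0597] tcp [0.4615 0.042  0.1884] yaw -0.3 F [-0.4  0.5 -3.6] w 39.6 t 11.98 q7 [-0.44  0.39  0.42  2.   -0.21  0.79  0.09]
```

View pics/w6.png

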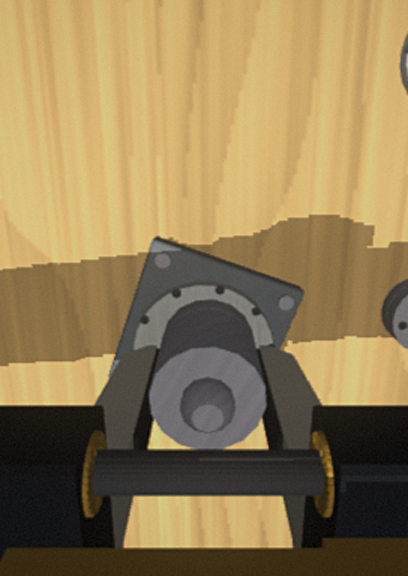

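The sleeve is held (39.6 mm) and its spigot tip is at crop (207,418), which is full-frame (258,278.5).

```bash
python3 - <<'E'
from h import *
m=np.load("m6.npy",allow_pickle=True).item(); t=np.array([.4615,.042,.1884])
print(at(m,257.8,278.3,t[2]+.047)-t, at(m,258,269.7,t[2]+.037)-t)
togo([0.459,-0.019,0.115],0)
E
```

```text
[-0.00037107  0.0059644   0.047     ] [-0.00022519  0.004407    0.037     ]
turn [-0.19  0.15 -0.44] shift [ 0.0735 -0.0028  0.0617] tcp [0.4615 0.0429 0.1884] yaw -0.2 F [ 0.9 -0.2 -3.7] w 39.5 t 12.03 q7 [-0.44  0.39  0.41  2.   -0.21  0.79  0.09]
```

```bash
python3 -m handwheel '[0,0,0,0,-0.001,0.025,0.03, 0,0,0,0,-0.002,0.05,0.03, 0,0,0,0.01,-0.0025,0.062,0.03, 0,0,0,0.03,-0.0025,0.0655,0.03, 0,0,0,0.05,-0.0025,0.0655,0.03, 0,0,0,0.065,-0.0025,0.0655,0.03, 0,0,0,0.073,-0.0025,0.0655,0.03,0,0,0,0.073,-0.0025,0.0655,0.03,0,0,0,0.073,-0.0025,0.0655,0.03]'
python3 - <<'E'
from h import *
togo([0.459,-0.0225,0.093],0)
E
```

```text
time_s: 12.78
eef_pos: [0.4597, -0.0216, 0.1155]
orientation: [1.28, 1.563, -0.292]
contact_force: [-0.4, 0.1, -3.0]
gripper_width: 0.425
turn [-0.07  0.13 -0.43] shift [ 0.0225 -0.0008  0.0008] tcp [ 0.4597 -0.0216  0.1155] yaw -0.1 F [-0.4  0.1 -3. ] w 39.5 t 12.78 q7 [-0.25  0.5   0.36  2.09 -0.3   0.59  0.31]
```

```bash
python3 -m handwheel '[0,0,0.4,0.002,-0.0005,0,0.03, 0,0,0.4,0.006,-0.0005,0,0.03, 0,0,0.4,0.009,-0.0005,0,0.03, 0,0,0.4,0.012,-0.0005,0,0.03, 0,0,0.4,0.015,-0.0005,0,0.03, 0,0,0.4,0.018,-0.0005,0,0.03, 0,0,0.4,0.02,-0.0005,0,0.03,0,0,0.4,0.022,-0.0005,0,0.03,0,0,0.4,0.022,-0.0005,0,0.03]'
python3 - <<'E'
from h import *
togo([0.459,-0.0225,0.093],0)
E
```

```text
time_s: 13.53
eef_pos: [0.4593, -0.0222, 0.0933]
orientation: [1.379, 1.556, -0.193]
contact_force: [0.0, -0.9, -4.8]
gripper_width: 0.428
turn [-0.09  0.16 -0.81] shift [ 0.0002 -0.0003  0.0003] tcp [ 0.4593 -0.0222  0.0933] yaw -0.1 F [ 0.  -0.9 -4.8] w 39.8 t 13.53 q7 [-0.23  0.53  0.33  2.12 -0.33  0.53  0.34]
```

```bash

python3 -m handwheel '[0,0,-0.8,0,0,0,0.03, 0,0,-0.8,0,0,0,0.09, 0,0,-0.8,0,0,0,0.09, 0,0,-0.8,0,0,0,0.09, 0,0,-0.8,0,0,0,0.09, 0,0,-0.8,0,0,0,0.09, 0,0,-0.8,0,0,0,0.09, 0,0,-0.8,0,0,0,0.09]'
python3 -m handwheel '[0,0,0,-0.02,0,0,0.09, 0,0,0,-0.05,0,0,0.09, 0,0,0,-0.09,0,0,0.09, 0,0,0,-0.12,0,0,0.09, 0,0,0,-0.15,0,0,0.09, 0,0,0,-0.15,0,0,0.09, 0,0,0,-0.15,0,0,0.09]'
python3 - <<'E'
from h import *
togo([0.641,0,0.2],0)
m=snap("wrist","w7"); np.save("m7.npy",m,allow_pickle=True); print(proj(m,np.array([.459,-.018,.14])))
E
```

```text
time_s: 14.2
eef_pos: [0.4594, -0.0222, 0.0934]
orientation: [0.194, 1.568, -1.379]
contact_force: [0.1, 0.2, 0.2]
gripper_width: 0.873
time_s: 14.78
eef_pos: [0.4601, -0.0217, 0.2447]
orientation: [1.14, 1.566, -0.432]
contact_force: [0.0, -0.0, 0.0]
gripper_width: 0.972
turn [-0.08  0.12 -0.25] shift [ 0.0455  0.1807 -0.022 ] tcp [ 0.4601 -0.0217  0.2447] yaw -0.1 F [ 0. -0.  0.] w 90.4 t 14.78 q7 [-0.35  0.31  0.46  1.92 -0.17  0.94  0.19]
[256.63830098 191.38711911]
```

View pics/w7.png

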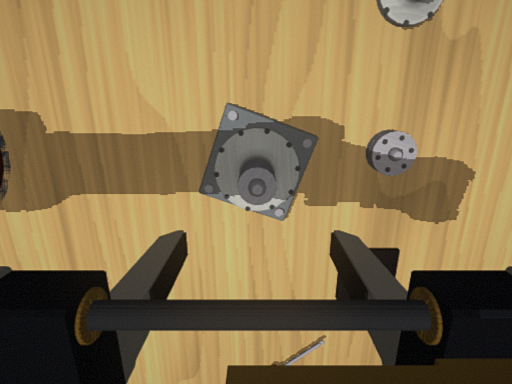

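```bash
python3 - <<'E'
from h import *
m=np.load("m7.npy",allow_pickle=True).item()
print("sleeve",at(m,257.5,188.5,.14),at(m,257.5,185,.13),"collar",at(m,396,154,.036))
E
python3 -m handwheel '[0,0,0,0,0.03,-0.004,0.093, 0,0,0,0,0.06,-0.008,0.093, 0,0,0,0,0.09,-0.012,0.093, 0,0,0,0,0.12,-0.016,0.093, 0,0,0,0,0.15,-0.02,0.093, 0,0,0,0.02,0.175,-0.023,0.093, 0,0,0,0.04,0.18,-0.023,0.093,0,0,0,0.05,0.18,-0.023,0.093,0,0,0,0.05,0.18,-0.023,0.093]'
python3 - <<'E'
from h import *
togo([0.640,0.0015,0.005],0)
m=snap("wrist","w8",(120,60,272,240),1.5); np.save("m8.npy",m,allow_pickle=True); print((proj(m,np.array([.640,0.0015,.036]))-[120,60])*1.5)
E
```

```text
sleeve [ 0.45983976 -0.01509399  0.14      ] [ 0.45985072 -0.01431057  0.13      ] collar [0.63886225 0.00127959 0.036     ]
time_s: 15.58
eef_pos: [0.6358, 0.0012, 0.1882]
orientation: [-1.338, 1.561, -2.91]
contact_force: [-1.1, -0.3, 0.6]
gripper_width: 1.0
turn [-0.11  0.14  0.57] shift [ 0.1831  0.0061 -0.0007] tcp [0.6358 0.0012 0.1882] yaw -0.1 F [-1.1 -0.3  0.6] w 93.0 t 15.58 q7 [-0.27  0.65  0.41  1.51 -0.28  1.05  0.2 ]
[215.08263857 183.50913484]
```

View pics/w8.png

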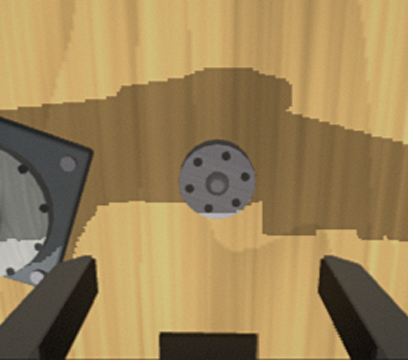

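Collar spigot at crop (217.5,183.5), against a prediction of (215,183.5). Good.

```bash
python3 -m handwheel '[0,0,0,0.035,0.003,0,0.093, 0,0,0,0.07,0.006,0,0.093, 0,0,0,0.105,0.006,0,0.093, 0,0,0,0.14,0.006,0,0.093, 0,0,0,0.16,0.006,0,0.093, 0,0,0,0.173,0.006,0,0.093, 0,0,0,0.18,0.006,0,0.093, 0,0,0,0.182,0.006,0,0.093,0,0,0,0.182,0.006,0,0.093]'
python3 -m handwheel '[0,0,0,0,0,0,0.05, 0,0,0,0,0,0,0.05, 0,0,0,0,0,0,0.05, 0,0,0,0,0,0,0.05, 0,0,0,0,0,0,0.05, 0,0,0,0,0,0,0.05, 0,0,0,0,0,0,0.05]' 40
python3 -m handwheel '[0,0,0,0,0,0,0.05, 0,0,0,0,0,0,0.05,0,0,0,-0.005,0,0,0.05, 0,0,0,-0.02,0,0,0.05, 0,0,0,-0.05,0,0,0.05, 0,0,0,-0.09,0,0,0.05, 0,0,0,-0.13,0,0,0.05, 0,0,0,-0.17,0,0,0.05,0,0,0,-0.21,0,0,0.05,0,0,0,-0.215,0,0,0.05]' 40
python3 -m handwheel '[0,0,0,0,-0.03,-0.008,0.05, 0,0,0,0,-0.06,-0.016,0.05, 0,0,0,0,-0.09,-0.024,0.05, 0,0,0,0,-0.12,-0.032,0.05, 0,0,0,0,-0.15,-0.04,0.05, 0,0,0,0,-0.17,-0.045,0.05, 0,0,0,0,-0.18,-0.05,0.05,0,0,0,0,-0.182,-0.05,0.05,0,0,0,0,-0.182,-0.05,0.05]'
python3 - <<'E'
from h import *
togo([0.459,-0.016,0.15],0)
m=snap("wrist","w9",(120,0,272,384),1.5); np.save("m9.npy",m,allow_pickle=True); np.save("t9.npy",tool()[0])
E
```

```text
time_s: 16.38
eef_pos: [0.6425, 0.0002, 0.0098]
orientation: [-0.987, 1.566, -2.56]
contact_force: [0.2, -0.1, 0.6]
gripper_width: 0.996
time_s: 16.97
eef_pos: [0.6421, 0.0003, 0.0101]
orientation: [-1.123, 1.566, -2.696]
contact_force: [-1.9, 0.4, 3.6]
gripper_width: 0.638
time_s: 17.8
eef_pos: [0.6473, -0.0002, 0.2335]
orientation: [1.315, 1.56, -0.259]
contact_force: [1.0, -0.7, -1.8]
gripper_width: 0.637
time_s: 18.55
eef_pos: [0.4658, 0.0505, 0.2314]
orientation: [1.323, 1.559, -0.25]
contact_force: [0.0, -0.2, -2.5]
gripper_width: 0.639
turn [-0.1   0.17 -0.66] shift [ 0.0816 -0.0077  0.0662] tcp [0.4658 0.0505 0.2314] yaw -0.1 F [ 0.  -0.2 -2.5] w 59.4 t 18.55 q7 [-0.49  0.34  0.46  1.93 -0.18  0.91  0.05]
```

View pics/w9.png

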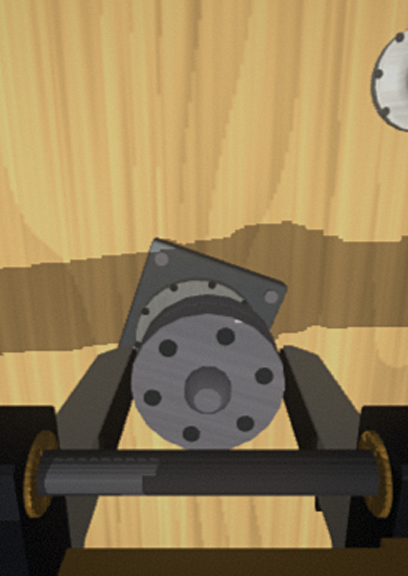

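The collar is held level at 59.4 mm, with its spigot tip at crop (207,400) and its base at (207.5,389).

```bash
python3 - <<'E'
from h import *
m=np.load("m9.npy",allow_pickle=True).item(); t=np.array([.4658,.0505,.2314])
print(at(m,257.8,266.4,t[2]+.026)-t, at(m,258,259,t[2]+.016)-t)
togo([0.459,-0.017,0.165],0)
E
```

```text
[-0.00035395 -0.00030909  0.026     ] [-0.00015016 -0.00146146  0.016     ]
turn [-0.15  0.19 -0.72] shift [ 0.0667 -0.0085  0.0668] tcp [0.4668 0.05   0.2316] yaw -0.1 F [ 1.5 -0.3 -2.8] w 58.8 t 18.6 q7 [-0.49  0.34  0.46  1.92 -0.18  0.91  0.05]
```

```bash
python3 -m handwheel '[0,0,-0.7,0,-0.003,0.025,0.05, 0,0,-0.7,0,-0.005,0.05,0.05, 0,0,-0.7,0.01,-0.007,0.062,0.05, 0,0,-0.7,0.03,-0.007,0.066,0.05, 0,0,-0.7,0.05,-0.007,0.066,0.05, 0,0,-0.7,0.06,-0.007,0.066,0.05, 0,0,-0.7,0.067,-0.007,0.066,0.05,0,0,-0.7,0.067,-0.007,0.066,0.05,0,0,-0.7,0.067,-0.007,0.066,0.05]'
python3 - <<'E'
from h import *
togo([0.4595,-0.0155,0.140],0)
E
```

```text
time_s: 19.35
eef_pos: [0.4615, -0.0167, 0.1647]
orientation: [0.206, 1.567, -1.368]
contact_force: [0.4, -0.0, -2.8]
gripper_width: 0.636
turn [-0.18  0.24 -0.05] shift [ 0.0247 -0.002  -0.0013] tcp [ 0.4615 -0.0167  0.1647] yaw -0.2 F [ 0.4 -0.  -2.8] w 59.1 t 19.35 q7 [-0.32  0.43  0.43  2.03 -0.25  0.74  0.26]
```

```bash
python3 -m handwheel '[0,0,0,0.003,-0.002,-0.001,0.05, 0,0,0,0.007,-0.002,-0.001,0.05, 0,0,0,0.01,-0.002,-0.001,0.05, 0,0,0,0.013,-0.002,-0.001,0.05, 0,0,0,0.017,-0.002,-0.001,0.05, 0,0,0,0.02,-0.002,-0.001,0.05, 0,0,0,0.022,-0.002,-0.001,0.05,0,0,0,0.024,-0.002,-0.001,0.05,0,0,0,0.024,-0.002,-0.001,0.05]'
python3 - <<'E'
from h import *
togo([0.4595,-0.0155,0.14],0)
E
```

```text
time_s: 20.1
eef_pos: [0.4594, -0.0158, 0.1403]
orientation: [0.076, 1.567, -1.498]
contact_force: [-0.3, -0.3, -2.6]
gripper_width: 0.637
turn [-0.19  0.24 -0.02] shift [ 0.0003  0.0001 -0.0003] tcp [ 0.4594 -0.0158  0.1403] yaw -0.2 F [-0.3 -0.3 -2.6] w 59.2 t 20.1 q7 [-0.3   0.46  0.41  2.06 -0.28  0.67  0.28]
```

```bash

python3 -m handwheel '[0,0,0,0,0,0,0.093, 0,0,0,0,0,0,0.093, 0,0,0,0,0,0,0.093, 0,0,0,0,0,0,0.093, 0,0,0,0,0,0,0.093, 0,0,0,0,0,0,0.093, 0,0,0,0,0,0,0.093]'
python3 -m handwheel '[0,0,0,-0.02,0,0,0.093, 0,0,0,-0.05,0,0,0.093, 0,0,0,-0.09,0,0,0.093, 0,0,0,-0.12,0,0,0.093, 0,0,0,-0.14,0,0,0.093, 0,0,0,-0.14,0,0,0.093, 0,0,0,-0.14,0,0,0.093]'
python3 - <<'E'
from h import *
togo([0.641,0.194,0.2],0)
m=snap("wrist","w10"); np.save("m10.npy",m,allow_pickle=True); print(proj(m,np.array([.4595,-.0165,.166])))
E
```

```text
time_s: 20.68
eef_pos: [0.4595, -0.0158, 0.1404]
orientation: [0.158, 1.567, -1.416]
contact_force: [-0.6, -0.6, -1.0]
gripper_width: 0.994
time_s: 21.27
eef_pos: [0.4598, -0.0152, 0.2812]
orientation: [0.707, 1.566, -0.867]
contact_force: [-0.2, 0.3, -1.6]
gripper_width: 1.004
turn [-0.17  0.21 -0.18] shift [ 0.081   0.1803 -0.21  ] tcp [ 0.4598 -0.0152  0.2812] yaw -0.2 F [-0.2  0.3 -1.6] w 93.3 t 21.27 q7 [-0.4   0.27  0.5   1.86 -0.15  1.04  0.15]
[257.63885016 193.05327421]
```

View pics/w10.png

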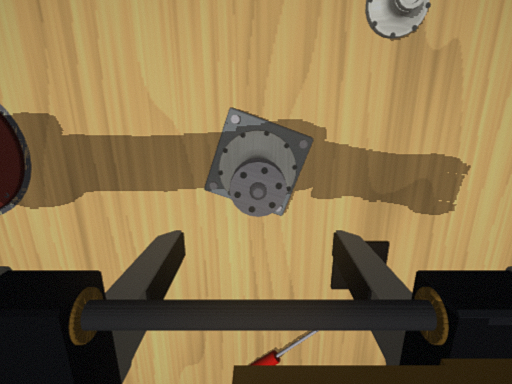

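The collar is seated, with its spigot at (258.5,191.5). That makes 13 views so far, so the rest get montaged.

```bash

python3 -m handwheel '[0,0,0,0,0.025,-0.028,0.093, 0,0,0,0,0.05,-0.056,0.093, 0,0,0,0,0.075,-0.084,0.093, 0,0,0,0,0.1,-0.112,0.093, 0,0,0,0.02,0.12,-0.14,0.093, 0,0,0,0.04,0.145,-0.168,0.093, 0,0,0,0.06,0.17,-0.196,0.093,0,0,0,0.08,0.181,-0.21,0.093,0,0,0,0.08,0.181,-0.21,0.093,0,0,0,0.08,0.181,-0.21,0.093]'
python3 - <<'E'
from h import *
print("collar",at(np.load("m10.npy",allow_pickle=True).item(),258.5,191.5,.166))
togo([0.641,0.194,0.028],0)
m=snap("wrist","w11"); np.save("m11.npy",m,allow_pickle=True)
im=cv2.imread("pics/w11.png",0)[60:235]
for lo,hi,p2 in((25,60,30),(8,22,20)):
    c=cv2.HoughCircles(im,cv2.HOUGH_GRADIENT,1,10,param1=120,param2=p2,minRadius=lo,maxRadius=hi)
    for u,v,r in ([] if c is None else c[0][:6]): print(u,v+60,r,[at(m,u,v+60,z).round(4)[:2] for z in(.013,.048)])
print([proj(m,np.array([.641,.194,z])) for z in (.013,.048)])
E
```

```text
time_s: 22.15
eef_pos: [0.6386, 0.1944, 0.1949]
orientation: [-0.858, 1.561, -2.43]
contact_force: [0.5, -0.3, -0.4]
gripper_width: 1.0
collar [ 0.46037181 -0.01486904  0.166     ]
turn [-0.09  0.38  0.44] shift [ 0.1669  0.0037 -0.0008] tcp [0.6386 0.1944 0.1949] yaw -0.1 F [ 0.5 -0.3 -0.4] w 93.0 t 22.15 q7 [-0.55  0.7   0.4   1.4  -0.28  1.11 -0.1 ]
263.5 182.5 10.3 [array([0.6436, 0.1858]), array([0.6432, 0.1952])]
[array([261.44580177, 176.05313595]), array([261.50011751, 183.54108767])]
```

```bash
python3 -m handwheel '[0,0,0,0.035,0.003,-0.001,0.093, 0,0,0,0.07,0.004,-0.001,0.093, 0,0,0,0.1,0.004,-0.001,0.093, 0,0,0,0.13,0.004,-0.001,0.093, 0,0,0,0.15,0.004,-0.001,0.093, 0,0,0,0.16,0.004,-0.001,0.093, 0,0,0,0.165,0.004,-0.001,0.093, 0,0,0,0.167,0.004,-0.001,0.093,0,0,0,0.167,0.004,-0.001,0.093]'
python3 -m handwheel '[0,0,0,0,0,0,0.025, 0,0,0,0,0,0,0.025, 0,0,0,0,0,0,0.025, 0,0,0,0,0,0,0.025, 0,0,0,0,0,0,0.025, 0,0,0,0,0,0,0.025, 0,0,0,0,0,0,0.025,0,0,0,0,0,0,0.025,0,0,0,0,0,0,0.025]' 30
python3 -m handwheel '[0,0,0,0,0,0,0.025, 0,0,0,0,0,0,0.025,0,0,0,-0.005,0,0,0.025, 0,0,0,-0.02,0,0,0.025, 0,0,0,-0.05,0,0,0.025, 0,0,0,-0.09,0,0,0.025, 0,0,0,-0.13,0,0,0.025, 0,0,0,-0.17,0,0,0.025,0,0,0,-0.21,0,0,0.025,0,0,0,-0.23,0,0,0.025]' 30
python3 -m handwheel '[0,0,0,0,-0.02,0.01,0.025, 0,0,0,0,-0.04,0.025,0.025, 0,0,0,0,-0.06,0.045,0.025, 0,0,0,0,-0.08,0.065,0.025, 0,0,0,0,-0.1,0.085,0.025, 0,0,0,0,-0.12,0.105,0.025, 0,0,0,0,-0.14,0.12,0.025,0,0,0,0,-0.16,0.135,0.025,0,0,0,0,-0.18,0.15,0.025,0,0,0,0,-0.183,0.15,0.025]'
python3 - <<'E'
from h import *
togo([0.4605,-0.0155,0.20],0)
m=snap("wrist","w12",(120,0,272,384),1.5); np.save("m12.npy",m,allow_pickle=True)
E
```

```text
time_s: 22.95
eef_pos: [0.644, 0.1921, 0.032]
orientation: [-0.169, 1.565, -1.745]
contact_force: [1.1, -0.5, 1.2]
gripper_width: 0.998
time_s: 23.7
eef_pos: [0.644, 0.1921, 0.032]
orientation: [-0.186, 1.565, -1.761]
contact_force: [0.8, 0.1, -0.3]
gripper_width: 0.404
time_s: 24.53
eef_pos: [0.6461, 0.1934, 0.268]
orientation: [1.048, 1.563, -0.528]
contact_force: [1.6, -0.0, -1.6]
gripper_width: 0.353
time_s: 25.37
eef_pos: [0.4581, 0.0402, 0.2674]
orientation: [0.548, 1.565, -1.034]
contact_force: [-0.6, -0.8, -3.2]
gripper_width: 0.351
turn [-0.6   0.3  -0.18] shift [0.0677 0.0027 0.0553] tcp [0.4581 0.0402 0.2674] yaw -0.6 F [-0.6 -0.8 -3.2] w 32.6 t 25.37 q7 [-0.51  0.29  0.49  1.88 -0.15  1.01  0.03]
```

View pics/w12.png

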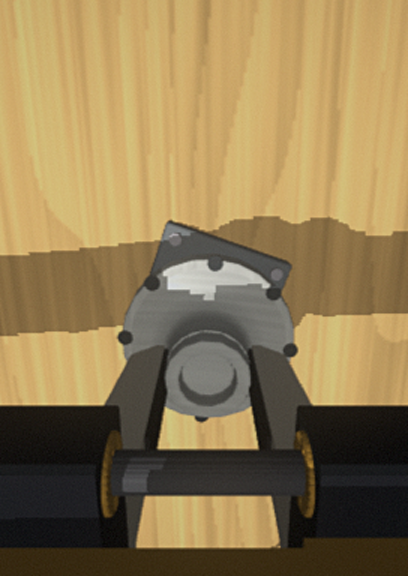

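The small wheel is held level, its hollow centred at crop (208,378), full-frame (258.5,252).

```bash
python3 - <<'E'
from h import *
m=np.load("m12.npy",allow_pickle=True).item(); t=np.array([.4581,.0402,.2674])
print(at(m,258.4,251.8,t[2]+.016)-t)
togo([0.4605,-0.0165,0.205],0)
E
```

```text
[0.00021513 0.00331469 0.016     ]
turn [-0.49  0.21 -0.3 ] shift [0.0628 0.001  0.0586] tcp [0.4597 0.0423 0.2675] yaw -0.5 F [-0.4  0.6 -2.4] w 33.0 t 25.42 q7 [-0.51  0.29  0.49  1.88 -0.15  1.    0.03]
```

```bash
python3 -m handwheel '[-0.5,0,0,0,0,0.025,0.025, -0.5,0,0,0,0.001,0.045,0.025, -0.5,0,0,0.01,0.001,0.057,0.025, -0.5,0,0,0.025,0.001,0.06,0.025, -0.5,0,0,0.04,0.001,0.06,0.025, -0.5,0,0,0.05,0.001,0.06,0.025, -0.5,0,0,0.058,0.001,0.06,0.025,-0.5,0,0,0.058,0.001,0.06,0.025,-0.5,0,0,0.058,0.001,0.06,0.025]'
python3 - <<'E'
from h import *
togo([0.460,-0.019,0.188],0)
E
```

```text
time_s: 26.17
eef_pos: [0.4609, -0.0175, 0.2097]
orientation: [0.912, 1.565, -0.658]
contact_force: [-0.7, 0.2, -2.1]
gripper_width: 0.358
turn [ 0.04  0.22 -0.28] shift [ 0.0217 -0.001   0.0014] tcp [ 0.4609 -0.0175  0.2097] yaw 0.0 F [-0.7  0.2 -2.1] w 33.3 t 26.17 q7 [-0.36  0.36  0.48  1.97 -0.21  0.85  0.23]
```

```bash
python3 -m handwheel '[0,0,0,0.002,-0.001,0.0015,0.025, 0,0,0,0.005,-0.001,0.0015,0.025, 0,0,0,0.008,-0.001,0.0015,0.025, 0,0,0,0.011,-0.001,0.0015,0.025, 0,0,0,0.014,-0.001,0.0015,0.025, 0,0,0,0.017,-0.001,0.0015,0.025, 0,0,0,0.019,-0.001,0.0015,0.025,0,0,0,0.021,-0.001,0.0015,0.025,0,0,0,0.021,-0.001,0.0015,0.025]'
python3 - <<'E'
from h import *
togo([0.460,-0.019,0.188],0)
E
```

```text
time_s: 26.92
eef_pos: [0.4597, -0.0191, 0.1883]
orientation: [0.823, 1.565, -0.747]
contact_force: [-0.0, -0.0, -2.5]
gripper_width: 0.355
turn [ 0.04  0.22 -0.24] shift [ 0.0003  0.0003 -0.0001] tcp [ 0.4597 -0.0191  0.1883] yaw 0.0 F [-0.  -0.  -2.5] w 33.0 t 26.92 q7 [-0.35  0.39  0.47  2.   -0.24  0.8   0.26]
```

```bash

python3 -m handwheel '[0,0,0,0,0,0,0.093, 0,0,0,0,0,0,0.093, 0,0,0,0,0,0,0.093, 0,0,0,0,0,0,0.093, 0,0,0,0,0,0,0.093, 0,0,0,0,0,0,0.093, 0,0,0,0,0,0,0.093,0,0,0,0,0,0,0.093]'
python3 -m handwheel '[0,0,0,-0.02,0,0,0.093, 0,0,0,-0.05,0,0,0.093, 0,0,0,-0.09,0,0,0.093, 0,0,0,-0.12,0,0,0.093, 0,0,0,-0.14,0,0,0.093, 0,0,0,-0.14,0,0,0.093, 0,0,0,-0.14,0,0,0.093, 0,0,0,-0.14,0,0,0.093]'
python3 - <<'E'
from h import *
togo([0.634,-0.197,0.2],0)
m=snap("wrist","w13"); np.save("m13.npy",m,allow_pickle=True)
im=cv2.imread("pics/w13.png",0)[60:235]
print(proj(m,np.array([.460,-.016,.204])))
c=cv2.HoughCircles(im,cv2.HOUGH_GRADIENT,1,5,param1=120,param2=18,minRadius=7,maxRadius=45)
for u,v,r in c[0][:8]: print(u,v+60,r,at(m,u,v+60,.204).round(4)[:2])
E
```

```text
time_s: 27.58
eef_pos: [0.4598, -0.0191, 0.1883]
orientation: [0.843, 1.565, -0.727]
contact_force: [0.2, 0.4, -0.5]
gripper_width: 0.879
time_s: 28.25
eef_pos: [0.4584, -0.0183, 0.3273]
orientation: [0.535, 1.567, -1.035]
contact_force: [-0.7, 0.8, -0.8]
gripper_width: 1.005
turn [ 0.05  0.21 -0.13] shift [0.1283 0.1752 0.1783] tcp [ 0.4584 -0.0183  0.3273] yaw 0.1 F [-0.7  0.8 -0.8] w 93.5 t 28.25 q7 [-0.42  0.23  0.52  1.78 -0.12  1.16  0.14]
[259.58786952 187.355162  ]
257.5 160.5 34.4 [0.4578 0.012 ]
261.5 177.5 33.3 [ 0.4619 -0.0056]
254.5 164.5 40.0 [0.4548 0.0079]
261.5 168.5 26.6 [0.4619 0.0038]
259.5 155.5 30.0 [0.4598 0.017 ]
255.5 169.5 25.4 [0.4558 0.0028]
257.5 180.5 15.8 [ 0.4578 -0.0087]
259.5 186.5 11.8 [ 0.4599 -0.0151]
```

```bash

python3 -m handwheel '[0,0,0,0,0.025,0.025,0.093, 0,0,0,0,0.05,0.05,0.093, 0,0,0,0,0.075,0.075,0.093, 0,0,0,0,0.1,0.1,0.093, 0,0,0,0.02,0.125,0.125,0.093, 0,0,0,0.05,0.15,0.15,0.093, 0,0,0,0.08,0.17,0.17,0.093,0,0,0,0.11,0.175,0.178,0.093,0,0,0,0.128,0.175,0.178,0.093,0,0,0,0.128,0.175,0.178,0.093]'
python3 - <<'E'
from h import *
togo([0.634,-0.1965,0.012],0)
m=snap("wrist","w14"); np.save("m14.npy",m,allow_pickle=True)
im=cv2.imread("pics/w14.png",0)[60:235]
print(proj(m,np.array([.634,-.1965,.024])))
c=cv2.HoughCircles(im,cv2.HOUGH_GRADIENT,1,10,param1=120,param2=15,minRadius=10,maxRadius=25)
for u,v,r in c[0][:6]: print(u,v+60,r,at(m,u,v+60,.024).round(4)[:2])
E
```

```text
time_s: 29.13
eef_pos: [0.6297, -0.1961, 0.1919]
orientation: [-1.586, 1.558, 3.125]
contact_force: [-0.7, 0.6, -0.5]
gripper_width: 0.996
turn [-0.08 -0.01  0.74] shift [0.1798 0.0067 0.0004] tcp [ 0.6297 -0.1961  0.1919] yaw -0.1 F [-0.7  0.6 -0.5] w 92.6 t 29.13 q7 [ 0.01  0.7   0.48  1.43 -0.34  1.11  0.54]
[263.8008178  179.90531818]
262.5 179.5 14.3 [ 0.6325 -0.196 ]
```

```bash

python3 -m handwheel '[0,0,0.7,0.035,0.003,0,0.093, 0,0,0.7,0.07,0.005,0,0.093, 0,0,0.7,0.105,0.005,0,0.093, 0,0,0.7,0.125,0.005,0,0.093, 0,0,0.7,0.14,0.005,0,0.093, 0,0,0.7,0.15,0.005,0,0.093,0,0,0.7,0.15,0.005,0,0.093,0,0,0.7,0.15,0.005,0,0.093]'
python3 - <<'E'
from h import *
togo([0.6325,-0.196,0.0125],0)
E
```

```text
time_s: 29.85
eef_pos: [0.6361, -0.1961, 0.0466]
orientation: [1.333, 1.564, -0.237]
contact_force: [-0.0, -0.1, -0.5]
gripper_width: 1.002
turn [ 0.03  0.09 -0.37] shift [ 0.034  -0.0038 -0.0002] tcp [ 0.6361 -0.1961  0.0466] yaw 0.0 F [-0.  -0.1 -0.5] w 93.2 t 29.85 q7 [ 0.04  0.86  0.41  1.55 -0.43  0.81  0.62]
```

```bash

python3 -m handwheel '[0,0,-0.3,0.01,-0.002,0,0.093, 0,0,-0.3,0.02,-0.003,0,0.093, 0,0,-0.3,0.028,-0.003,0,0.093, 0,0,-0.3,0.032,-0.003,0,0.093, 0,0,-0.3,0.034,-0.003,0,0.093, 0,0,-0.3,0.034,-0.003,0,0.06,0,0,-0.3,0.034,-0.003,0,0.05]'
python3 -m handwheel '[0,0,0,0,0,0,0.025, 0,0,0,0,0,0,0.025, 0,0,0,0,0,0,0.025, 0,0,0,0,0,0,0.025, 0,0,0,0,0,0,0.025, 0,0,0,0,0,0,0.025, 0,0,0,0,0,0,0.025,0,0,0,0,0,0,0.025]' 25
python3 - <<'E'
from h import *
togo([0.6325,-0.196,0.0125],0)
E
```

```text
time_s: 30.43
eef_pos: [0.6334, -0.1963, 0.0125]
orientation: [0.665, 1.569, -0.905]
contact_force: [0.5, 0.3, -0.8]
gripper_width: 0.902
time_s: 31.1
eef_pos: [0.6334, -0.1963, 0.0126]
orientation: [0.674, 1.569, -0.897]
contact_force: [-0.4, 0.0, 0.4]
gripper_width: 0.376
turn [ 0.02  0.1  -0.08] shift [ 0.0001 -0.0009 -0.0003] tcp [ 0.6334 -0.1963  0.0126] yaw 0.0 F [-0.4  0.   0.4] w 34.9 t 31.1 q7 [ 0.05  0.9   0.39  1.57 -0.44  0.76  0.63]
```

```bash

python3 -m handwheel '[0,0,0,-0.005,0,0,0.025, 0,0,0,-0.02,0,0,0.025, 0,0,0,-0.05,0,0,0.025, 0,0,0,-0.085,0,0,0.025, 0,0,0,-0.12,0,0,0.025, 0,0,0,-0.155,0,0,0.025, 0,0,0,-0.19,0,0,0.025,0,0,0,-0.225,0,0,0.025,0,0,0,-0.26,0,0,0.025,0,0,0,-0.275,0,0,0.025]'
python3 -m handwheel '[0,0,0,0,-0.01,-0.02,0.025, 0,0,0,0,-0.025,-0.045,0.025, 0,0,0,0,-0.045,-0.07,0.025, 0,0,0,0,-0.065,-0.095,0.025, 0,0,0,0,-0.085,-0.12,0.025, 0,0,0,0,-0.105,-0.145,0.025, 0,0,0,0,-0.125,-0.17,0.025,0,0,0,0,-0.145,-0.195,0.025,0,0,0,0,-0.165,-0.215,0.025,0,0,0,0,-0.173,-0.22,0.025]'
python3 - <<'E'
from h import *
togo([0.460,-0.016,0.24],0)
m=snap("wrist","w15",(120,0,272,384),1.5); np.save("m15.npy",m,allow_pickle=True); np.save("t15.npy",tool()[0])
E
```

```text
time_s: 31.93
eef_pos: [0.6341, -0.1969, 0.2932]
orientation: [1.09, 1.561, -0.481]
contact_force: [0.4, -0.5, -2.0]
gripper_width: 0.377
time_s: 32.77
eef_pos: [0.4576, 0.0272, 0.2902]
orientation: [1.324, 1.566, -0.24]
contact_force: [-0.6, -0.2, -2.2]
gripper_width: 0.372
turn [ 0.35  0.06 -0.26] shift [0.0502 0.0019 0.0432] tcp [0.4576 0.0272 0.2902] yaw 0.4 F [-0.6 -0.2 -2.2] w 34.6 t 32.77 q7 [-0.52  0.26  0.54  1.85 -0.15  1.06  0.08]
```

View pics/w15.png

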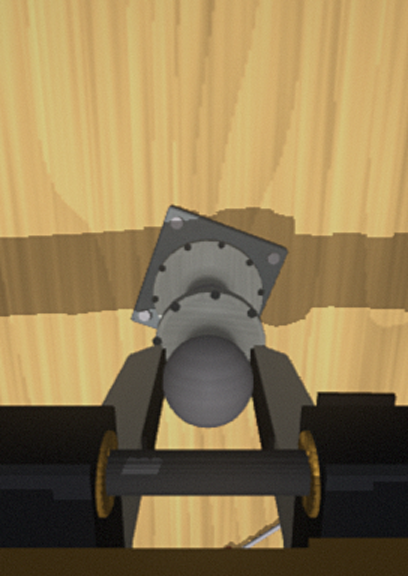

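The ball is held, centred at crop (208,381), full-frame (258.5,253.7).

```bash
python3 - <<'E'
from h import *
m=np.load("m15.npy",allow_pickle=True).item(); t=np.array([.4576,.0272,.2902])
print(at(m,258.5,253.7,t[2]+.0114)-t)
togo([0.460,-0.016,0.215],0)
E
```

```text
[ 0.00017675 -0.00047654  0.0114    ]
turn [ 0.32  0.08 -0.26] shift [0.0755 0.0021 0.0423] tcp [0.4573 0.0264 0.2904] yaw 0.3 F [-1.3 -0.2 -2.2] w 35.0 t 32.82 q7 [-0.52  0.26  0.54  1.85 -0.15  1.06  0.08]
```

```bash
python3 -m handwheel '[0.3,0,0,0,0.001,0.015,0.025, 0.3,0,0,0,0.002,0.03,0.025, 0.3,0,0,0.005,0.0025,0.039,0.025, 0.3,0,0,0.02,0.0025,0.042,0.025, 0.3,0,0,0.035,0.0025,0.042,0.025, 0.3,0,0,0.05,0.0025,0.042,0.025, 0.3,0,0,0.06,0.0025,0.042,0.025,0.3,0,0,0.065,0.0025,0.042,0.025,0.3,0,0,0.065,0.0025,0.042,0.025]'
python3 - <<'E'
from h import *
togo([0.460,-0.0155,0.2066],0)
E
```

```text
time_s: 33.57
eef_pos: [0.46, -0.0167, 0.2246]
orientation: [0.758, 1.567, -0.814]
contact_force: [-0.2, 0.6, -2.1]
gripper_width: 0.372
turn [-0.08  0.14 -0.13] shift [ 0.018  -0.     -0.0013] tcp [ 0.46   -0.0167  0.2246] yaw -0.1 F [-0.2  0.6 -2.1] w 34.6 t 33.57 q7 [-0.41  0.35  0.53  1.95 -0.22  0.9   0.24]
```

```bash
python3 -m handwheel '[0,0,0,0.003,0,-0.001,0.025, 0,0,0,0.006,0,-0.001,0.025, 0,0,0,0.009,0,-0.001,0.025, 0,0,0,0.012,0,-0.001,0.025, 0,0,0,0.014,0,-0.001,0.025, 0,0,0,0.016,0,-0.001,0.025, 0,0,0,0.0175,0,-0.001,0.025,0,0,0,0.0175,0,-0.001,0.025,0,0,0,0.0175,0,-0.001,0.025]'
python3 - <<'E'
from h import *
togo([0.460,-0.0155,0.2066],0)
E
```

```text
time_s: 34.32
eef_pos: [0.4602, -0.0159, 0.2073]
orientation: [0.838, 1.567, -0.734]
contact_force: [-1.1, -0.0, -0.1]
gripper_width: 0.371
turn [-0.09  0.14 -0.16] shift [ 0.0007 -0.0002 -0.0004] tcp [ 0.4602 -0.0159  0.2073] yaw -0.1 F [-1.1 -0.  -0.1] w 34.5 t 34.32 q7 [-0.4   0.37  0.52  1.98 -0.24  0.85  0.25]
```

```bash
python3 -m handwheel '[0,0,0,0.0003,0,0,0.033, 0,0,0,0.0003,0,0,0.036, 0,0,0,0.0003,0,0,0.04, 0,0,0,0,0,0,0.05, 0,0,0,0,0,0,0.06, 0,0,0,0,0,0,0.07, 0,0,0,0,0,0,0.08,0,0,0,0,0,0,0.08,0,0,0,0,0,0,0.08,0,0,0,0,0,0,0.08]' 5
python3 - <<'E'
from h import *
togo([0.460,-0.0155,0.2066],0)
E
python3 -m handwheel '[0,0,0,-0.01,0,0,0.08, 0,0,0,-0.025,0,0,0.08, 0,0,0,-0.05,0,0,0.08, 0,0,0,-0.075,0,0,0.08, 0,0,0,-0.1,0,0,0.08, 0,0,0,-0.12,0,0,0.08, 0,0,0,-0.12,0,0,0.08,0,0,0,-0.12,0,0,0.08,0,0,0,-0.12,0,0,0.08]'
python3 - <<'E'
from h import *
togo([0.460,-0.0155,0.2066],0)
m=cams.camera_model("wrist"); a=cams.get_image("wrist")[:,:,::-1][60:330,120:392]
S=cams.camera_model("scene"); b=cams.get_image("scene")[:,:,::-1][50:320,120:392]
print("pred wrist",(proj(m,np.array([.46,-.0155,.218]))-[120,60])*1.4,"scene",[((proj(S,np.array([.46,-.018,z]))-[120,50])*1.4+[381,0]).round(1) for z in (.218,.204,.156,.13,.08,.03)])
cv2.imwrite("pics/w16.png",cv2.resize(np.hstack([a,b]),None,fx=1.4,fy=1.4,interpolation=cv2.INTER_CUBIC))
E
```

```text
time_s: 35.15
eef_pos: [0.4602, -0.0159, 0.2073]
orientation: [0.831, 1.567, -0.741]
contact_force: [-0.4, 0.2, 0.5]
gripper_width: 0.845
turn [-0.09  0.14 -0.16] shift [ 0.0007 -0.0002 -0.0004] tcp [ 0.4602 -0.0159  0.2073] yaw -0.1 F [-0.4  0.2  0.5] w 78.5 t 35.15 q7 [-0.4   0.37  0.52  1.98 -0.24  0.85  0.25]
time_s: 35.9
eef_pos: [0.4592, -0.0154, 0.3264]
orientation: [0.422, 1.568, -1.15]
contact_force: [-0.0, 0.7, -0.8]
gripper_width: 0.863
turn [-0.07  0.14 -0.06] shift [ 0.1198  0.0007 -0.0002] tcp [ 0.4592 -0.0154  0.3264] yaw -0.1 F [-0.   0.7 -0.8] w 80.3 t 35.9 q7 [-0.46  0.24  0.57  1.78 -0.14  1.16  0.15]
pred wrist [194.5577458  187.54479505] scene [array([526.8, 116.8]), array([527.3, 122.3]), array([529.1, 140.2]), array([530. , 149.4]), array([531.6, 166.2]), array([533.2, 181.8])]
```

View pics/w16.png

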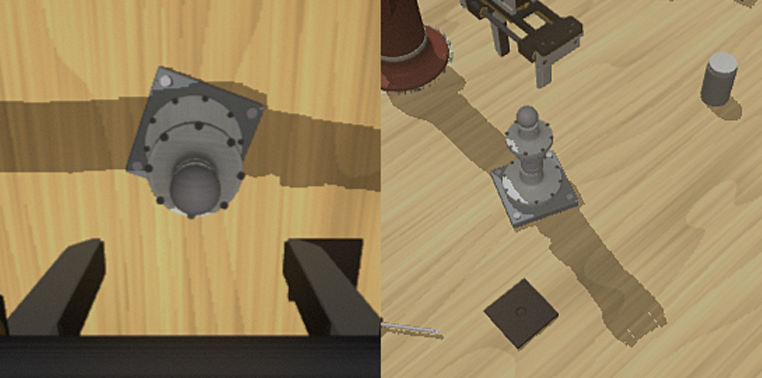

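The ball sits on the complete, upright stack: wrist panel (195,187) against a prediction of (194.6,187.5), and scene panel (527,117) against (526.8,116.8). The gripper is clear, so I'm handing in.

```bash
python3 -c "
from cell import job_done; print(job_done())"
```

```text
the job is handed in; nothing more can be done
None
```

I built the rotor on the stand in the order asked: large wheel, sleeve, collar, small wheel, then the ball in the hollow. I then released everything, raised the gripper clear and handed the job in at about 36 s of the 144 s allowed. The hand-in gives no verdict.

- **Last picture:** it showed the stack upright and the ball within about 1 px of its predicted place in both the wrist and scene cameras. The oil can stood in place. Only the screwdriver's tip was in that picture, and I took no separate measurement of either.
- **Seating:** each part went down to within about 1 mm of its expected height with no extra force. The ball's weight came off the gripper before I let go.
- **Disagreements:** the wrist camera and the fixed cameras differed by 2–5 mm in y on some parts. I relied on wrist-camera measurements of each held part, and the fits went in cleanly. Measured y of the stack axis varied between about -0.015 and -0.018 m from part to part. That is inside the 6 mm limit, but I could not measure part-to-part centring more finely.
- **A small slip:** I typed one tilt correction of about 0.4° with the wrong sign while placing the sleeve, leaving the tool about 0.8° off. I corrected it as I released the sleeve.

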